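# Turn the shaker plate rubber side up and load the jar

### The job

The jar must ride on the shaker plate's non-slip side, but the plate lies bare metal up. Lever the plate up by its overhanging front edge with its back edge braced against the shaker's step, turn it over and lower it gently (no dropping or slapping down) so that it lies flat on the deck, centred, square and fully home against the step with the blue rubber side up. Then stand the red-capped jar upright in the middle of the plate, within the yellow circle, and let go; keep the jar upright and leave the other things on the bench where they are.

Things in the scene. Friction and masses are not known exactly. Their poses are not given: they have to be found in the camera images.
- shaker: Fixed white bench shaker, off. Origin on the bench under the middle of its step's foot; x from deck to step (to the robot's left, give or take 15 degrees), z up. Deck: flat top 50 mm above the bench, x -85 to 0, y -80 to 80 mm; open bench in front of it. Step: upright wall at x = 0, y -90 to 90 mm, rising from the deck to 90 mm above the bench; its housing goes back to x = 75 mm.
- plate: Loose rigid plate, 120 (x) by 150 (y) by 10 mm (z), 0.25 to 0.4 kg, origin at its centre. +z face: bare grey metal, up at the start. -z face: blue ribbed rubber with a 66 mm yellow circle; flush, and both faces rub alike. It starts on the deck, +x edge 1 to 8 mm from the step; the -x edge overhangs the deck's front by some 35 mm, its underside 50 mm above the bench.
- plate_far_edge (a point): Middle of the plate's +x edge, at half thickness, 60 mm from its centre; at the step at the start.
- plate_near_edge (a point): Middle of the plate's -x edge, at half thickness, 60 mm from its centre; the overhanging edge at the start.
- jar: Amber jar with a red cap and a paper label, 52 mm diameter, 80 mm tall, about 0.18 kg, standing on the bench. Origin at the centre of its underside, z up.
- bottle: Bystander: white bottle with a blue cap, 56 mm diameter, 130 mm tall. Origin at the centre of its underside.
- beaker: Bystander: clear beaker, 68 mm diameter, 85 mm tall. Origin at the centre of its underside.
- tube_rack: Bystander: white rack of capped tubes, 70 x 140 mm, 67 mm tall. Origin at the centre of its underside.
Mind the look-alikes: they are no part of the job. What is meant by the plate is not brown or orange, and is the smaller of those in its own colour.

How it is judged:
On the way, in this order (a step that is already met when the one before it is completed fails the run):
1. the plate is levered up by more than about 20 degrees with its back edge still down on the deck at the step (angle between plate's own z axis and vertical between 0.35 and 1.5 rad and x of plate_far_edge in the frame of shaker above -0.035 m and z of plate_far_edge in the frame of shaker below 0.075 m), for 0.1 s.
2. the plate lies flat on the deck, rubber side up, home against the step (angle between plate's own z axis and vertical above 3.06 rad and x of plate in the frame of shaker between -0.075 and -0.05 m and y of plate in the frame of shaker between -0.03 and 0.03 m and z of plate in the frame of shaker between 0.05 and 0.06 m and angle between the x axis of plate and the x axis of shaker, either way round below 0.12 rad and linear speed of plate below 0.02 m/s and angular speed of plate below 0.15 rad/s), for 0.2 s.
3. the jar stands on the middle of the plate (horizontal distance between jar and plate below 0.025 m and angle between jar's own z axis and vertical below 0.08 rad and z of jar in the frame of shaker between 0.054 and 0.067 m and linear speed of jar below 0.02 m/s and angular speed of jar below 0.15 rad/s), for 0.2 s.
At the end, for the whole second after the job is handed in: The plate lies flat on the deck rubber side up (within 0.08 rad), its back edge within 15 mm of the step, within 30 mm of the deck's middle sideways and square to within 0.12 rad; the jar stands upright on it, its centre within 25 mm of the plate's centre; both are at rest (all of step 2 and all of step 3); the robot touches nothing.
It fails at once if the plate is dropped or slapped down (it turns faster than 8 rad/s or moves faster than 0.9 m/s) (angular speed of plate above 8 rad/s or linear speed of plate above 0.9 m/s).
It fails at once if the jar is tipped by more than 0.6 rad (angle between jar's own z axis and vertical above 0.6 rad).
It fails at once if the white bottle is moved by more than 30 mm or tipped (distance of bottle from where it was at the start of the episode above 0.03 m or angle between bottle's own z axis and vertical above 0.4 rad).
It fails at once if the beaker is moved by more than 30 mm or tipped (distance of beaker from where it was at the start of the episode above 0.03 m or angle between beaker's own z axis and vertical above 0.4 rad).
It fails at once if the tube rack is moved by more than 30 mm or tipped (distance of tube_rack from where it was at the start of the episode above 0.03 m or angle between tube_rack's own z axis and vertical above 0.4 rad).
It also fails if it takes over 72 s, if anything falls off the work surface, if the arm or the gripper's body presses on something with over 40 N, if the wrist force passes 120 N, or if a joint passes its speed limit or range.

### The arm

A 7-joint arm with a two-finger parallel gripper is mounted at the origin on the work surface. World frame = base frame: x ahead of the robot, y to its left, z up, the work surface at z = 0. Lengths are in m, angles in rad, forces in N, time in s.
With the tool pointing down it reaches from about 0.425 to 0.95 m from the base axis. Payload 4.7 kg.
Tool frame: the origin (TCP) lies between the finger pads; the fingertips stand 25 mm ahead of it and the grasp point (between the pads) lies 6 mm ahead of it; x points along the fingers, z is the direction in which the jaws open and shut, and the axes are right-handed (so a half turn about x gives the same grasp; the last joint's range is limited). The gripper opens to 85 mm and grips with 20 to 120 N. Pads are 22 mm wide; open, the fingers measure 114 mm over their backs; the gripper's body (76 mm by 85 mm) begins 54 mm behind the grasp point. The pads swing forward as they close: fully open they stand 13 mm farther back than shut.
Start: joints at [-1.367, 0.469, -0.049, 1.532, 0.024, 1.141, -0.082], TCP at [0.156, 0.657, 0.256] pointing down, gripper open.
Joint ranges: [-2.59, 2.59], [-0.33, 1.99], [-1.39, 1.29], [0.1, 2.45], [-1.04, 4.18], [0.21, 1.99], [-2.66, 2.66]. Speed limits (rad/s): [2.57, 2.57, 3.14, 3.14, 3.14, 3.14, 3.14].

### API

Orientations are given as a 3x3 rotation matrix whose columns are the frame's x, y, z axes.
In Python, from rig import * gives the robot as it stands. Calls block until the motion is done:
- movep(position, orientation): joint-space move of the TCP to a pose.
- move_l(position, attitude=None, feed=0.15, until_force=None): straight line of the TCP; attitude=None keeps the orientation; feed is the mean speed in m/s. With until_force (N) it stops when the force on the tool has changed by that much, and returns True; else False.
- move_joints(angles): joint-space move.
- command_gripper(opening, newtons=None): finger opening in m; newtons is the grip in N (None keeps the last); returns when the fingers have stopped.
- sleep(seconds).
- inverse_kinematics(position, orientation): joint angles nearest the present ones, or None.
- sense(): the state.
- camera(name): name is "side" or "top" or "wrist"; returns (picture, depth): 480x640x3 uint8, red, green, blue; 480x640 float32, m along the optical axis (not along the pixel's ray), 0 where there is no reading.
- camera_params(name): a dict with "K" (3x3 intrinsics, pixels), "position" and "rotation" of the camera in the world; the wrist camera has in their place "tool_from_camera" (4x4, takes a point from camera to tool coordinates, whose origin is the TCP and whose axes are the tool frame's). Camera axes: x right, y down, z forward; pixel columns grow to the right and rows downward; lengths in m; the calibration is good to about 2 mm. A picture is of the moment at which its call begins: read the wrist's pose just before it. camera_params takes no time and is no camera call.
A pose or a line that the arm cannot do raises Unreachable and nothing moves.
- finish_job(): hands the job in, once; it reports no verdict.
The state is a dict: "time_s": time; "joint_pos": joint angles; "qd": joint speeds; "joint_efforts": joint torques, N m; "position": TCP position; "tcp_rot": TCP orientation; "wrist_force": force on the tool from outside, world axes, zero at the start; "ft_torque": the same for the moment, N m; "finger_gap": finger opening in m.
Only numpy, scipy, OpenCV 4.12 (cv2) and the standard library are available. Lean on these libraries where they do the work, as an engineer would, in place of code of your own. Each camera call takes 0.05 s, during which the arm holds its last target. There are 200 camera calls.

## Working session

There is one attempt and no reset: what is moved stays moved. The work goes in short steps, each a Python script; the robot and the scene stay as the last script left them, time stands still between calls to the robot, and variables do not carry over. Pictures are saved under pics/ and viewed, about 8 in all and at most 12, crops included, and the job is handed in when it is done.

```bash
ls; mkdir -p pics
python3 - <<'E'
from rig import *
import cv2,numpy as np
np.set_printoptions(precision=4,suppress=True)
for n in ("side","top"):
    p,d=camera(n); cv2.imwrite(f"pics/{n}0.png",p[:,:,::-1]); np.savez(f"pics/{n}0.npz",p=p,d=d)
    print(n,camera_params(n))
print(camera_params("wrist"));s=sense();print(s)
E
```

```text
pics
side {'K': array([[477.7242,   0.    , 322.9092],
       [  0.    , 477.7242, 235.2505],
       [  0.    ,   0.    ,   1.    ]]), 'position': array([ 0.4591, -0.9588,  0.8437]), 'rotation': array([[ 0.9983, -0.0299,  0.0506],
       [-0.0582, -0.6259,  0.7778],
       [ 0.0084, -0.7793, -0.6265]])}
top {'K': array([[436.1215,   0.    , 316.9382],
       [  0.    , 436.1215, 244.6331],
       [  0.    ,   0.    ,   1.    ]]), 'position': array([0.382 , 0.0171, 1.015 ]), 'rotation': array([[-0.0002, -0.9923,  0.1235],
       [-1.    , -0.0007, -0.0071],
       [ 0.0071, -0.1235, -0.9923]])}
{'K': array([[341.1692,   0.    , 323.7316],
       [  0.    , 341.1692, 238.107 ],
       [  0.    ,   0.    ,   1.    ]]), 'tool_from_camera': array([[-0.0001, -0.2791,  0.9603, -0.1177],
       [-0.0011, -0.9603, -0.2791,  0.0707],
       [ 1.    , -0.0011, -0.0002, -0.0007],
       [ 0.    ,  0.    ,  0.    ,  1.    ]])}
{'time_s': 0.1, 'joint_pos': array([-1.3669,  0.4694, -0.0486,  1.5336,  0.0241,  1.141 , -0.0823]), 'qd': array([-0.0011, -0.001 , -0.0009, -0.0027,  0.0019, -0.0007, -0.0007]), 'joint_efforts': array([  0.0007, -51.1514,  -0.0468, -23.839 ,   0.0108,   0.0043,
        -0.    ]), 'position': array([0.1556, 0.6563, 0.2553]), 'tcp_rot': array([[-0.0004, -0.973 ,  0.2307],
       [-0.0017,  0.2307,  0.973 ],
       [-1.    , -0.0001, -0.0018]]), 'wrist_force': array([ 0.1781,  0.3794, -0.2821]), 'ft_torque': array([-0.0106,  0.0326,  0.0119]), 'finger_gap': 0.08545638314586672}
```

View pics/top0.png

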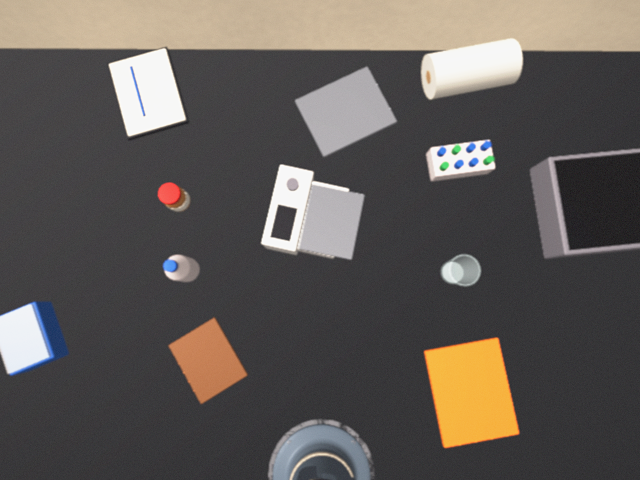

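View pics/side0.png

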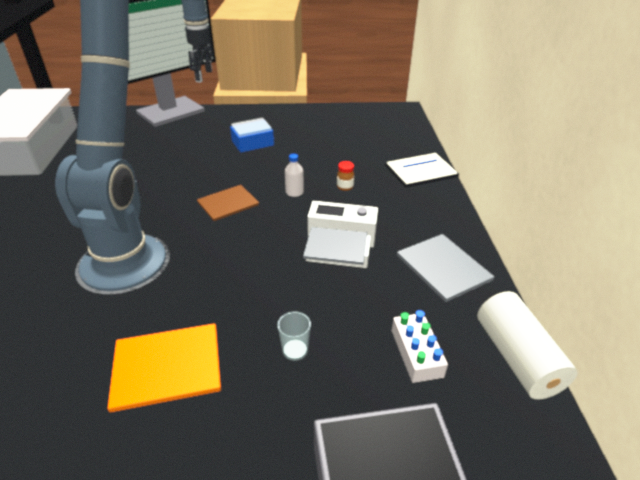

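Top view. Candidates for the plate are the grey one on the shaker deck (332,222), the grey one on the bench (345,110), the brown one (208,360) and the orange one (472,392). The grey one on the deck fits, since it lies against the step at (288,208); I'll check its size against the bench one. The jar's red cap is at (170,194). In the side view the jar is at (346,175) and the plate at (338,245).

```bash
cat > h.py <<'E'
import cv2,numpy as np
np.set_printoptions(precision=4,suppress=True)
def ray(cp,uv,z):
    uv=np.atleast_2d(uv).astype(float)
    d=(np.linalg.inv(cp["K"])@np.c_[uv,np.ones(len(uv))].T).T@cp["rotation"].T
    return cp["position"]+d*((z-cp["position"][2])/d[:,2])[:,None]
def cloud(cp,d):
    v,u=np.indices(d.shape); x=np.stack([u,v,np.ones_like(u)],-1)@np.linalg.inv(cp["K"]).T*d[...,None]
    return x@cp["rotation"].T+cp["position"]
E
python3 - <<'E'
from rig import *
from h import *
f=np.load("pics/top0.npz");p,d=f["p"],f["d"];cp=camera_params("top")
W=cloud(cp,d);hsv=cv2.cvtColor(p,cv2.COLOR_RGB2HSV)
print("depth z: plate",W[222,332],"step",W[180,290],"bench plate",W[110,345])
g=((hsv[...,1]<50)&(hsv[...,2]>100)&(hsv[...,2]<175)).astype(np.uint8)
g[:, :262]=0
for (u,v),z in (((335,222),.06),((345,110),.01)):
    m=cv2.morphologyEx(g,cv2.MORPH_OPEN,np.ones((5,5)))
    n,l,st,c=cv2.connectedComponentsWithStats(m)
    cs,_=cv2.findContours((l==l[v,u]).astype(np.uint8),0,1)
    box=cv2.boxPoints(cv2.minAreaRect(cs[0]));b=ray(cp,box,z)
    print(box.tolist());print(b);print("sides",np.linalg.norm(b-np.roll(b,-1,0),axis=1),b.mean(0),st[l[v,u]])
print("V plate/step",hsv[222,332],hsv[190,330],hsv[187,342],hsv[180,288])
# step top white: height 0.09
w=((np.abs(W[...,2]-.09)<.010)&(d>0)).astype(np.uint8);w[:150]=0;w[270:]=0;w[:,:255]=0;w[:,370:]=0
cs,_=cv2.findContours(w,0,1);c=max(cs,key=cv2.contourArea)
box=cv2.boxPoints(cv2.minAreaRect(c));b=ray(cp,box,.09);print("step",box.tolist());print(b,np.linalg.norm(b-np.roll(b,-1,0),axis=1))
# jar cap, bottle cap
for nm,m,z in (("jar",((hsv[...,0]<8)|(hsv[...,0]>172))&(hsv[...,1]>170)&(hsv[...,2]>90),.08),("bottle",(abs(hsv[...,0].astype(int)-110)<12)&(hsv[...,1]>150),.13)):
    m=m.astype(np.uint8);m[:,:140]=0;m[:,220:]=0;m[:160]=0;m[300:]=0
    n,l,st,c=cv2.connectedComponentsWithStats(m);i=1+np.argmax(st[1:,4]);print(nm,c[i],st[i],ray(cp,c[i],z),np.median(W[l==i],0))
for nm,uv in(("beaker",(462,270)),("rack",(461,160))):print(nm,ray(cp,uv,.06))
big=cv2.resize(p[60:270,150:430],None,fx=2.8,fy=2.8,interpolation=cv2.INTER_CUBIC);cv2.imwrite("pics/crop1.png",big[:,:,::-1])
E
```

```text
depth z: plate [ 0.5518 -0.0233  0.0587] step [0.6356 0.0684 0.1016] bench plate [ 0.8346 -0.0579  0.0107]
[[288.0, 445.0], [357.0, 445.0], [357.0, 479.0], [288.0, 479.0]]
[[ 0.0795  0.0707  0.06  ]
 [ 0.0792 -0.0734  0.06  ]
 [ 0.0121 -0.0726  0.06  ]
 [ 0.0125  0.0702  0.06  ]]
sides [0.1441 0.0671 0.1428 0.067 ] [ 0.0458 -0.0013  0.06  ] [     0      0    640    480 301549]
[[288.0, 445.0], [357.0, 445.0], [357.0, 479.0], [288.0, 479.0]]
[[ 0.0637  0.0735  0.01  ]
 [ 0.0633 -0.0781  0.01  ]
 [-0.0073 -0.0773  0.01  ]
 [-0.0068  0.073   0.01  ]]
sides [0.1516 0.0706 0.1502 0.0705] [ 0.0282 -0.0022  0.01  ] [     0      0    640    480 301549]
V plate/step [135   5 186] [158   6 182] [ 13  24 222] [174  19 206]
step [[260.54229736328125, 243.7525177001953], [278.86968994140625, 163.57020568847656], [313.00079345703125, 171.37159729003906], [294.67340087890625, 251.5539093017578]]
[[0.4989 0.1309 0.09  ]
 [0.6757 0.0937 0.09  ]
 [0.6583 0.019  0.09  ]
 [0.4822 0.0579 0.09  ]] [0.1806 0.0767 0.1803 0.0749]
jar [170.939  192.9288] [158 183  23  22 295] [[0.6121 0.3298 0.08  ]] [0.6137 0.3289 0.0792]
bottle [169.8393 265.2589] [163 260  14  11 112] [[0.4498 0.3091 0.13  ]] [0.4501 0.3088 0.1295]
beaker [[ 0.4449 -0.3083  0.06  ]]
rack [[ 0.6944 -0.3164  0.06  ]]
```

View pics/crop1.png

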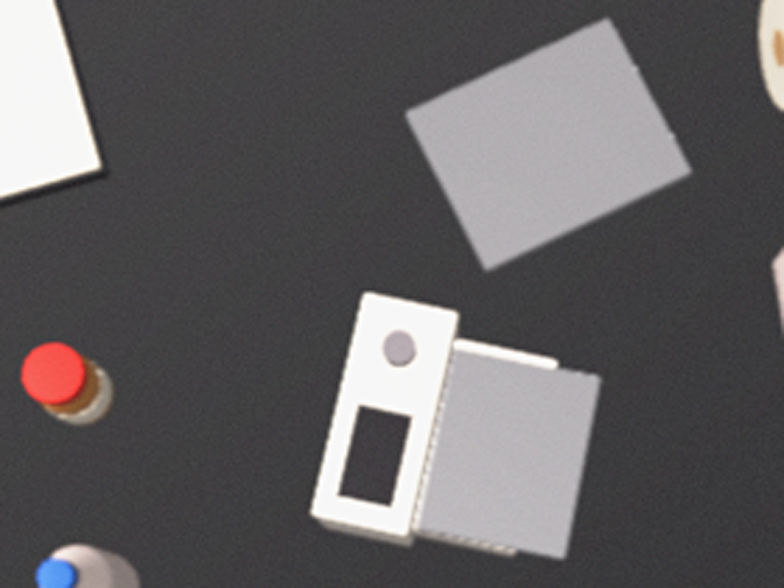

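The crop confirms it: the grey plate on the deck is the smaller grey one and touches the step. Next: the plate's corners, then a reach check for gripping the front edge with a pitched tool and rolling it 180° about its own axis.

```bash
cat >> h.py <<'E'
O=np.array([.5703,.0385,0]);_v=np.array([.0187+.0186,.0730+.0747+0,0])
def setframe(ang):
    global X,Y; X=np.array([np.cos(ang),np.sin(ang),0]);Y=np.array([-X[1],X[0],0])
setframe(np.arctan2(.9777,.2100))
def P(x,y,z): return O+X*x+Y*y+np.array([0,0,z])
def toS(p): q=np.asarray(p)-O; return np.stack([q@X,q@Y,q[...,2]],-1)
def R(th,s=1,yaw=0):   # tool pitched th below horizontal, pointing to the step; s=-1: rolled half turn
    c,si=np.cos(yaw),np.sin(yaw);h=X*c+Y*si;Z=np.array([0,0,1.])
    a=h*np.cos(th)-Z*np.sin(th);n=s*(h*np.sin(th)+Z*np.cos(th))
    return np.stack([a,np.cross(n,a),n],1)
E
python3 - <<'E'
from rig import *
from h import *
f=np.load("pics/top0.npz");p,d=f["p"],f["d"];cp=camera_params("top")
W=cloud(cp,d);hsv=cv2.cvtColor(p,cv2.COLOR_RGB2HSV)
m=((hsv[...,2]>140)&(hsv[...,2]<200)&(hsv[...,1]<40)&(abs(W[...,2]-.06)<.012)).astype(np.uint8)
m[:170]=0;m[275:]=0;m[:,:290]=0;m[:,380:]=0;m=cv2.morphologyEx(m,cv2.MORPH_OPEN,np.ones((3,3)))
cs,_=cv2.findContours(m,0,1);c=max(cs,key=cv2.contourArea);box=cv2.boxPoints(cv2.minAreaRect(c));b=ray(cp,box,.06)
print(box.tolist(),toS(b),np.linalg.norm(b-np.roll(b,-1,0),axis=1),toS(b).mean(0))
dg=np.pi/180
for s in (1,-1):
  for th in (0,5,10,20,30):
    for x,z in ((-.125,.055),(-.16,.3),(-.11,.11)):
      q=inverse_kinematics(P(x,0,z),R(th*dg,s)); print(s,th,x,z,q)
E
```

```text
[[299.031982421875, 249.82398986816406], [310.90399169921875, 184.5279998779297], [363.7039794921875, 194.1280059814453], [351.83197021484375, 259.42401123046875]] [[-0.0061  0.0815  0.06  ]
 [-0.0004 -0.0681  0.06  ]
 [-0.1207 -0.0716  0.06  ]
 [-0.1241  0.0778  0.06  ]] [0.1498 0.1203 0.1495 0.1181] [-0.0628  0.0049  0.06  ]
1 0 -0.125 0.055 [ 1.1433  1.2813 -0.8098  1.7885 -0.6953  1.1224  2.4728]
1 0 -0.16 0.3 [ 1.0571  0.7535 -0.6178  1.8172 -1.0328  1.5047  2.3751]
1 0 -0.11 0.11 [ 1.1176  1.1683 -0.8083  1.8373 -0.7946  1.1422  2.4775]
1 5 -0.125 0.055 [ 1.1389  1.2318 -0.8087  1.8063 -0.6701  1.0704  2.4424]
1 5 -0.16 0.3 [ 1.0563  0.7138 -0.6175  1.8111 -0.9912  1.4676  2.3402]
1 5 -0.11 0.11 [ 1.1135  1.1183 -0.8073  1.8498 -0.7677  1.095   2.4434]
1 10 -0.125 0.055 [ 1.1319  1.1822 -0.8076  1.8237 -0.643   1.0192  2.4083]
1 10 -0.16 0.3 [ 1.0531  0.6746 -0.6173  1.8051 -0.9477  1.4318  2.3039]
1 10 -0.11 0.11 [ 1.1068  1.0684 -0.8062  1.8619 -0.7385  1.0489  2.4057]
1 20 -0.125 0.055 [ 1.1101  1.0839 -0.8056  1.8572 -0.5792  0.9198  2.3256]
1 20 -0.16 0.3 [ 0.9082  0.5557 
[... 761 characters left out ...]
.0356  1.3275 -0.4731]
-1 10 -0.125 0.055 [ 0.8131  1.0078 -0.3416  1.8426 -1.0134  1.2904 -0.4234]
-1 10 -0.16 0.3 [ 0.9237  0.6289 -0.4284  1.8131 -1.022   1.515  -0.7731]
-1 10 -0.11 0.11 [ 0.8515  0.9235 -0.4281  1.8768 -1.0101  1.2681 -0.5067]
-1 20 -0.125 0.055 [ 0.7409  0.9066 -0.2708  1.8792 -1.0072  1.1994 -0.4566]
-1 20 -0.16 0.3 [ 0.771   0.5291 -0.2387  1.8101 -0.9915  1.5016 -0.7936]
-1 20 -0.11 0.11 [ 0.8308  0.8342 -0.4274  1.8991 -0.9507  1.1514 -0.5851]
-1 30 -0.125 0.055 [ 0.6288  0.8097 -0.1638  1.9147 -1.0079  1.1209 -0.4912]
-1 30 -0.16 0.3 [ 0.3132  0.4613  0.3334  1.8261 -1.0379  1.5892 -0.7352]
-1 30 -0.11 0.11 [ 0.6598  0.7174 -0.238   1.9272 -0.9772  1.1243 -0.5976]
```

Everything is reachable. The plate measures 119 x 150 mm with its centre at x = -63, y = +5 mm in the shaker frame, which matches what was given. The beaker stands behind the tool line, so I'll keep a 35° pitch for levering, gripping and lowering.

Run:
```python
from rig import *
from h import *
th=np.radians(35);y=.005;Rg=R(th,1)
s=sense();command_gripper(.05,60)
movep(s["position"]+[0,0,.17],s["tcp_rot"])
movep(P(-.28,y,.33),Rg); print(sense()["joint_pos"],sense()["position"],sense()["time_s"])
pre=P(-.19,y,.125)
move_l(pre,feed=.25)
p,d=camera("side");cv2.imwrite("pics/s1.png",cv2.resize(p[120:400,180:540],None,fx=2,fy=2)[:,:,::-1])
print(move_l(P(-.1122-.02,y,.0718+.014),feed=.08,until_force=8),sense()["wrist_force"],toS(sense()["position"]),sense()["time_s"])
```

```text
[ 0.891   0.478  -0.2396  1.6394 -0.7268  1.5572  2.2261] [ 0.5071 -0.2332  0.3302] 4.6
False [0.0658 0.7058 0.1986] [-0.1328  0.0047  0.0858] 6.7167
```

View pics/s1.png

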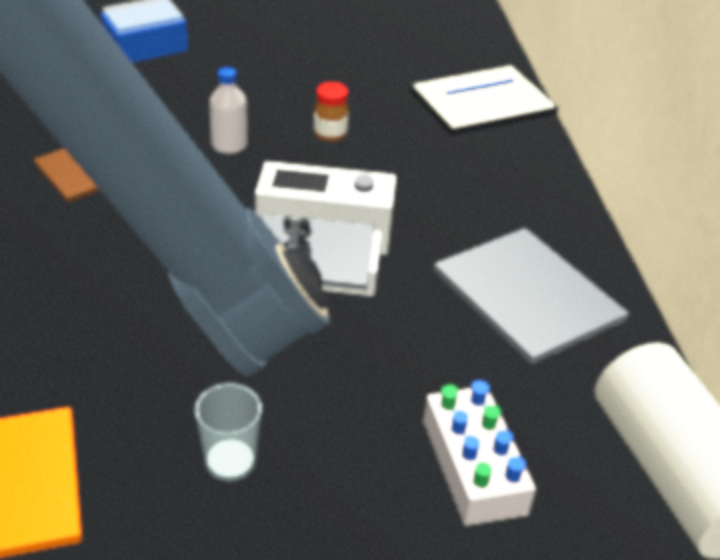

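The gripper (298,235) is in front of the plate's middle, and the wrist clears the beaker (228,430) and the rack (480,450). Now insert, lever and grip.

Run:
```python
from rig import *
from h import *
y=.005
def st(t): s=sense();print(t,s["wrist_force"],toS(s["position"]),round(s["finger_gap"],4),s["time_s"])
c=move_l(P(-.1122,y,.0718),feed=.06,until_force=10);st(("ins",c))
if not c:
    c=move_l(P(-.1039,y,.1246),feed=.05,until_force=30);st(("lift",c))
    for w in (.04,.03,.02): command_gripper(w,60);st(w)
    command_gripper(.004,110);sleep(.3);st("grip")
p,d=camera("side");cv2.imwrite("pics/s2.png",cv2.resize(p[140:340,230:480],None,fx=3,fy=3)[:,:,::-1])
```

```text
('ins', False) [-0.0789 -0.815   0.5724] [-0.1119  0.0051  0.0716] 0.0503 7.275
('lift', False) [ 0.3171 -0.2252 -1.0705] [-0.1039  0.0049  0.1243] 0.0498 8.4917
0.04 [-0.0163 -1.2597 -0.3819] [-0.1044  0.0049  0.1243] 0.04 8.75
0.03 [ 0.208  -1.6925 -0.3302] [-0.1039  0.005   0.1246] 0.0302 9.0083
0.02 [-0.0485 -1.29    0.1127] [-0.1038  0.005   0.1247] 0.0203 9.2667
grip [-0.8599 -4.5838  1.0136] [-0.1042  0.0049  0.1246] 0.0076 9.825
```

View pics/s2.png

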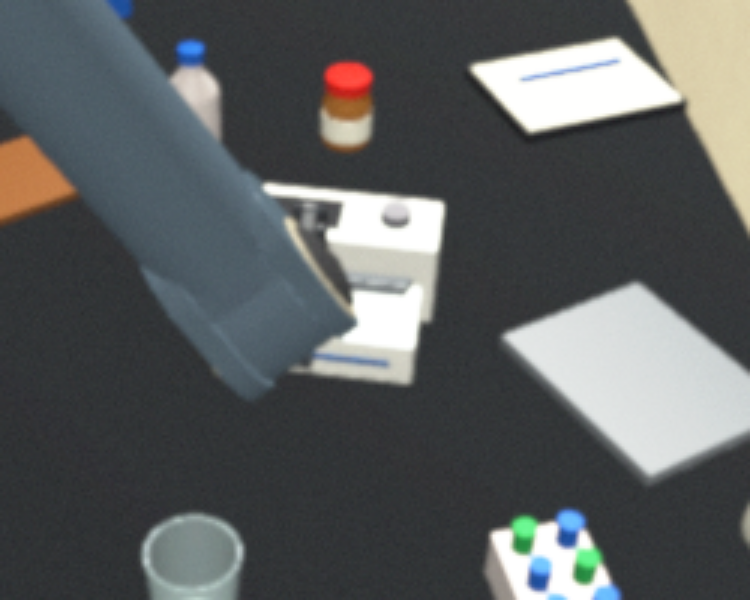

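The plate is seen nearly edge-on at (380,283), with the bare deck visible below it. It is levered to about 35° and gripped. Now lift, roll half a turn, and look.

Run:
```python
from rig import *
from h import *
th=np.radians(35);y=.005
def st(t): s=sense();print(t,s["wrist_force"],toS(s["position"]),round(s["finger_gap"],4),s["joint_pos"],s["time_s"])
move_l(P(-.125,y,.16),feed=.08);move_l(P(-.17,0,.30),feed=.15);st("up")
q=inverse_kinematics(P(-.17,0,.30),R(th,-1));print(q)
q0=sense()["joint_pos"]
if q is not None and abs(q[:6]-q0[:6]).max()<.6:
    move_joints(q0+(q-q0)/2);move_joints(q)
    st("rolled")
for n in("side","top"):
    p,d=camera(n);np.savez(f"pics/{n}3.npz",p=p,d=d)
    a=p[60:360,200:500] if n=="side" else p[80:380,200:500]
    cv2.imwrite(f"pics/{n}3.png",a[:,:,::-1])
a,b=cv2.imread("pics/side3.png"),cv2.imread("pics/top3.png");cv2.imwrite("pics/c3.png",cv2.resize(np.hstack([a,b]),(800,400)))
```

```text
up [ 0.3551 -0.9655 -3.4098] [-0.1696  0.0006  0.299 ] 0.0076 [ 0.7878  0.444  -0.3059  1.7834 -0.7996  1.3652  2.2003] 11.675
[ 0.4313  0.4238  0.1668  1.8041 -0.9323  1.4918 -0.8151]
rolled [ 0.5819  0.2495 -2.7769] [-0.17 -0.    0.3 ] 0.0076 [ 0.4315  0.4238  0.1664  1.8041 -0.9323  1.4918 -0.8144] 14.375
```

View pics/c3.png

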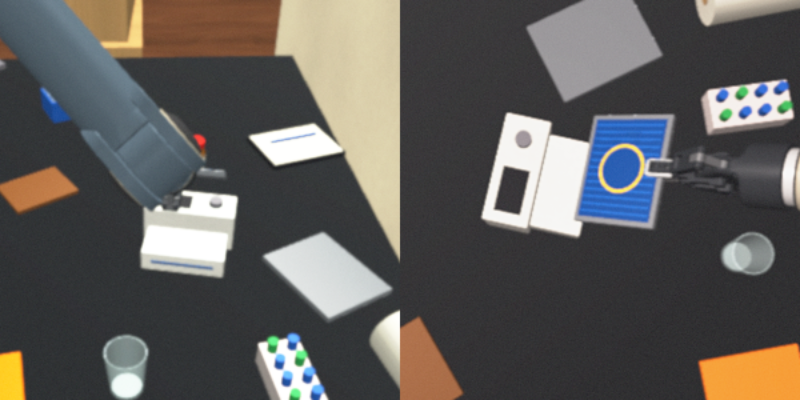

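The blue side is up at crop (622,170) and the grip is near mid-edge. I'll measure the plate in the tool frame from the top depth so it can be set down square.

Run:
```python
from rig import *
from h import *
f=np.load("pics/top3.npz");p,d=f["p"],f["d"];cp=camera_params("top");s=sense()
W=cloud(cp,d);hsv=cv2.cvtColor(p,cv2.COLOR_RGB2HSV)
m=(abs(hsv[...,0].astype(int)-108)<12)&(hsv[...,1]>120)
m[:,:320]=0;m[:,420:]=0;m[:100]=0;m[280:]=0
T=(W-s["position"])@s["tcp_rot"]      # tool coordinates
q=T[m&(d>0)];A=np.c_[q[:,:2],np.ones(len(q))];k=np.linalg.lstsq(A,q[:,2],rcond=None)[0]
print(len(q),"z=ax+by+c",k,"z spread",(q[:,2]-A@k).std(),np.median(W[m&(d>0)],0))
# cast rays of contour on that plane in tool frame
cs,_=cv2.findContours(cv2.morphologyEx(m.astype(np.uint8),cv2.MORPH_CLOSE,np.ones((15,15))),0,1);c=max(cs,key=cv2.contourArea)[:,0].astype(float)
D=(np.linalg.inv(cp["K"])@np.c_[c,np.ones(len(c))].T).T@cp["rotation"].T@s["tcp_rot"];o=(cp["position"]-s["position"])@s["tcp_rot"]
t=(k[0]*o[0]+k[1]*o[1]+k[2]-o[2])/(D[:,2]-k[0]*D[:,0]-k[1]*D[:,1]);g=(o+D*t[:,None])[:,:2].astype(np.float32)
print("rect in tool xy",cv2.minAreaRect(g),cv2.boxPoints(cv2.minAreaRect(g)).tolist())
```

```text
3233 z=ax+by+c [ 0.0005  0.0033 -0.006 ] z spread 0.0011617197780960456 [ 0.542  -0.074   0.2699]
rect in tool xy ((0.06292426586151123, -0.0035256072878837585), (0.13340868055820465, 0.10397419333457947), 89.66234588623047) [[0.010544972494244576, -0.06992242485284805], [0.11451736092567444, -0.07053516060113907], [0.11530356109142303, 0.06287121027708054], [0.011331170797348022, 0.06348394602537155]]
```

The plate lies along the tool to within 0.3°, with its centre 63 mm ahead and 3.5 mm off sideways. I'll set its far edge down at the step, then open slowly and lower it on the lower finger.

Run:
```python
from rig import *
from h import *
y=-.0035
def st(t): s=sense();print(t,s["wrist_force"],toS(s["position"]),round(s["finger_gap"],4),s["time_s"])
move_l(P(-.125,y,.17),feed=.15);move_l(P(-.112,y,.138),feed=.06);st("near")
c=move_l(P(-.112,y,.116),feed=.03,until_force=4);st(("down",c))
s=toS(sense()["position"])
c=move_l(P(-.092,y,s[2]+.001),feed=.03,until_force=6);st(("push",c))
s=toS(sense()["position"])
for w in (.012,.015,.02,.025,.03,.035,.04,.045,.05): command_gripper(w,20);st(w)
move_l(P(-.1122,y,.0718),feed=.04);st("lowered")
p,d=camera("side");cv2.imwrite("pics/s4.png",cv2.resize(p[140:340,230:480],None,fx=3,fy=3)[:,:,::-1])
```

```text
near [ 0.6366 -0.0358 -2.6298] [-0.1122 -0.0036  0.138 ] 0.0076 16.2667
('down', True) [ 0.3069 -0.6081  2.9075] [-0.1121 -0.0035  0.1235] 0.0078 16.7917
('push', True) [ 0.2764 -1.3545  2.2974] [-0.1118 -0.0036  0.1238] 0.0076 17.025
0.012 [ 0.2227 -0.8091 -1.253 ] [-0.1123 -0.0034  0.1227] 0.012 17.25
0.015 [-0.5545 -0.8302 -1.1596] [-0.1121 -0.0034  0.123 ] 0.0146 17.4667
0.02 [ 0.3825  0.1003 -1.4128] [-0.1119 -0.0034  0.1232] 0.0204 17.6917
0.025 [-0.7592 -0.3765 -0.9699] [-0.1119 -0.0034  0.1233] 0.0246 17.9167
0.03 [ 0.4237 -0.6712 -1.6168] [-0.112  -0.0034  0.1233] 0.0299 18.1417
0.035 [-0.3038  0.6957 -1.4121] [-0.112  -0.0035  0.1233] 0.035 18.3667
0.04 [-0.1079  1.0294 -1.0296] [-0.112  -0.0035  0.1233] 0.0401 18.5917
0.045 [-0.5085 -0.156  -1.4051] [-0.112  -0.0035  0.1233] 0.045 18.8167
0.05 [ 0.2924 -0.5255 -1.5759] [-0.112  -0.0035  0.1233] 0.05 19.0417
lowered [ 0.4876 -0.1302  0.0579] [-0.112  -0.0037  0.0722] 0.0502 20.4833
```

View pics/s4.png

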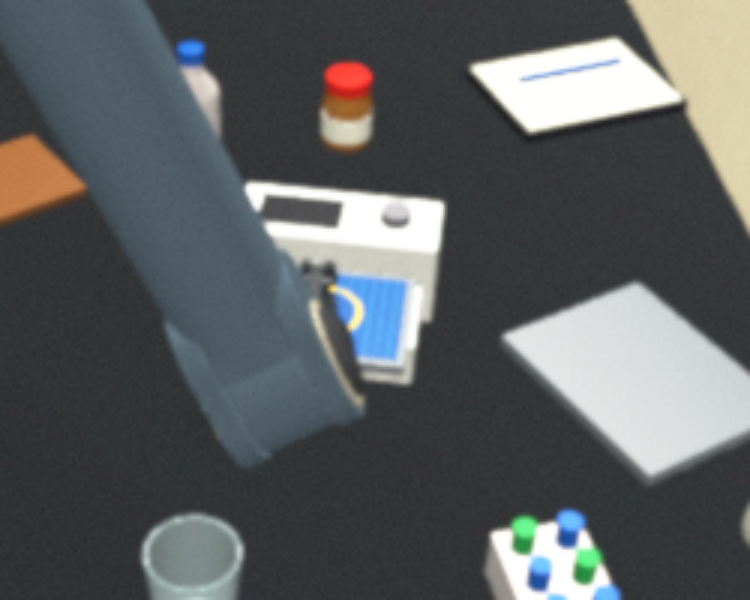

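The plate lies blue side up on the deck, but the push stopped early, so it may be about 8 mm short of the step. Back out and measure.

```bash
cat > m.py <<'E'
from rig import *
from h import *
def meas():
    p,d=camera("top");cp=camera_params("top");W=cloud(cp,d);hsv=cv2.cvtColor(p,cv2.COLOR_RGB2HSV)
    m=((abs(hsv[...,0].astype(int)-108)<12)&(hsv[...,1]>120)&(abs(W[...,2]-.06)<.02)).astype(np.uint8)
    m[:,:290]=0;m[:,385:]=0;m[:160]=0;m[285:]=0
    m=cv2.morphologyEx(m,cv2.MORPH_CLOSE,np.ones((15,15)));cs,_=cv2.findContours(m,0,1);c=max(cs,key=cv2.contourArea)[:,0]
    S=toS(ray(cp,c,.06))[:,:2].astype(np.float32);print("blue rect (shaker)",cv2.minAreaRect(S),"z",np.median(W[m>0],0)[2])
    return p
E
python3 - <<'E'
from m import *
c=move_l(P(-.19,-.0035,.0718),feed=.1,until_force=8);print(c,sense()["wrist_force"],toS(sense()["position"]))
move_l(P(-.22,-.0035,.12),feed=.2)
p=meas();cv2.imwrite("pics/t5.png",cv2.resize(p[140:290,240:440],None,fx=3.5,fy=3.5)[:,:,::-1])
print(sense()["time_s"])
E
```

```text
False [0.4407 0.299  0.6886] [-0.1892 -0.0033  0.0719]
blue rect (shaker) ((-0.06242067739367485, -0.0001376420259475708), (0.10359491407871246, 0.1335965394973755), 0.04003160446882248) z 0.06039361657958586
21.9417
```

View pics/t5.png

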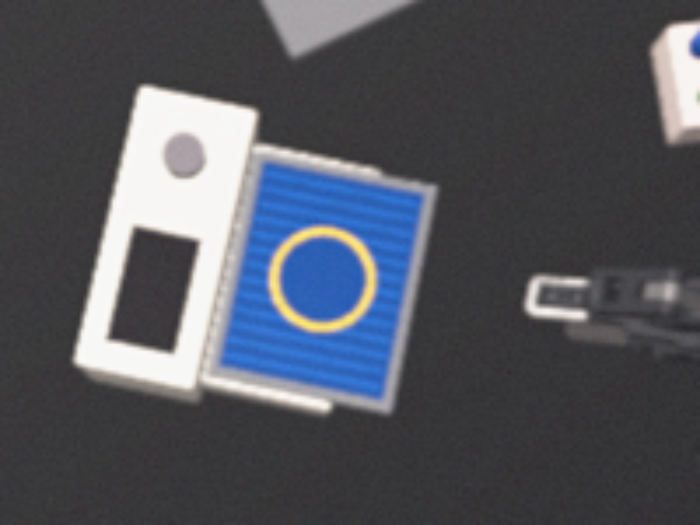

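The plate is flat (z = 60.4 mm), centred (y = 0), square, and about 2 mm from the step, so no push is needed. Next, the jar.

Run:
```python
from m import *
J=np.array([.613,.3293,0])
def st(t): s=sense();print(t,s["wrist_force"],s["position"],round(s["finger_gap"],4),s["time_s"])
a=np.array([0,0,-1.])
move_l(P(-.22,-.0035,.33),feed=.25)
Rd=[np.stack([a,np.cross(z,a),z],1) for z in (Y,-Y)]
q0=sense()["joint_pos"];best=None
for r in Rd:
    q=inverse_kinematics(J+[0,0,.26],r); print(q)
    if q is not None and (best is None or abs(q[6])<abs(best[1][6])): best=(r,q)
r=best[0]; command_gripper(.085,30)
movep(J+[0,0,.30],r);st("above")
print(inverse_kinematics(P(-.0624,0,.2),r))
c=move_l(J+[0,0,.056],feed=.12,until_force=8);st(("down",c))
if not c: command_gripper(.03,35);st("grip");move_l(J+[0,0,.10],feed=.08);st("lift")
np.save("r.npy",r)
p,d=camera("side");cv2.imwrite("pics/s6.png",cv2.resize(p[120:320,220:470],None,fx=3,fy=3)[:,:,::-1])
```

```text
[ 0.111   0.7861 -1.1811  1.4307  0.7261  1.4025  1.8491]
[-0.3248  0.5251 -0.3469  1.459   0.1846  1.1897 -0.9088]
above [ 0.3009 -0.6874 -0.3378] [0.6142 0.3267 0.2996] 0.0852 25.225
[ 0.2591  0.3628 -0.3708  1.861   0.1592  0.9466 -0.3946]
('down', False) [ 0.0908 -0.4471  0.3784] [0.6133 0.3295 0.0567] 0.0848 27.4083
grip [-0.7982 -0.3337  4.0434] [0.6131 0.3296 0.0566] 0.0506 27.8333
lift [ 0.3021 -1.0417 -1.7999] [0.6129 0.3291 0.1   ] 0.0501 28.5333
```

View pics/s6.png

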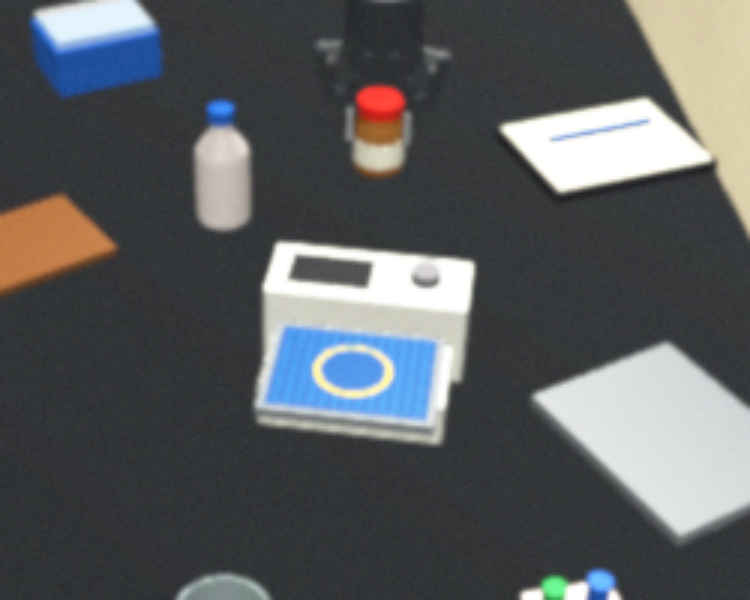

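The jar is held upright between the pads at (380,130), with the plate undisturbed below. Now place it.

Run:
```python
from m import *
def st(t): s=sense();print(t,s["wrist_force"],toS(s["position"]),round(s["finger_gap"],4),s["time_s"])
x,y=-.0624,0
p0=sense()["position"];move_l(p0+[0,0,.12],feed=.15)
move_l(P(x,y,.22),feed=.15);move_l(P(x,y,.128),feed=.1)
c=move_l(P(x,y,.110),feed=.02,until_force=4);st(("down",c))
sleep(.2);command_gripper(.066,20);sleep(.3);command_gripper(.085,20);st("open")
move_l(P(x,y,.30),feed=.12)
q=sense()["joint_pos"].copy();q[0]-=.6;move_joints(q);st("away")
p=meas();cp=camera_params("top");hsv=cv2.cvtColor(p,cv2.COLOR_RGB2HSV)
m=(((hsv[...,0]<8)|(hsv[...,0]>172))&(hsv[...,1]>170)&(hsv[...,2]>90)).astype(np.uint8);m[:150]=0;m[300:]=0;m[:,:270]=0;m[:,400:]=0
n,l,s_,c=cv2.connectedComponentsWithStats(m);i=1+np.argmax(s_[1:,4]);print("jar",c[i],toS(ray(cp,c[i],.14)))
a=cv2.resize(p[120:320,220:420],(400,400));s,_=camera("side");b=cv2.resize(s[150:310,250:410],(400,400))
cv2.imwrite("pics/c7.png",np.hstack([a,b])[:,:,::-1])
```

```text
('down', True) [-0.3149  0.2542  5.1423] [-0.0624  0.      0.1166] 0.0505 33.7417
open [ 0.312  -0.2489 -0.2942] [-0.0627  0.0009  0.1157] 0.0849 34.875
away [-0.2163  0.4538 -0.3759] [0.2296 0.1485 0.2989] 0.0853 37.8083
blue rect (shaker) ((-0.06242741644382477, -0.0001072809100151062), (0.10358899086713791, 0.1336754560470581), 0.05281154811382294) z 0.06022694035678078
jar [330.359  213.3821] [[-0.057   0.0032  0.14  ]]
```

View pics/c7.png

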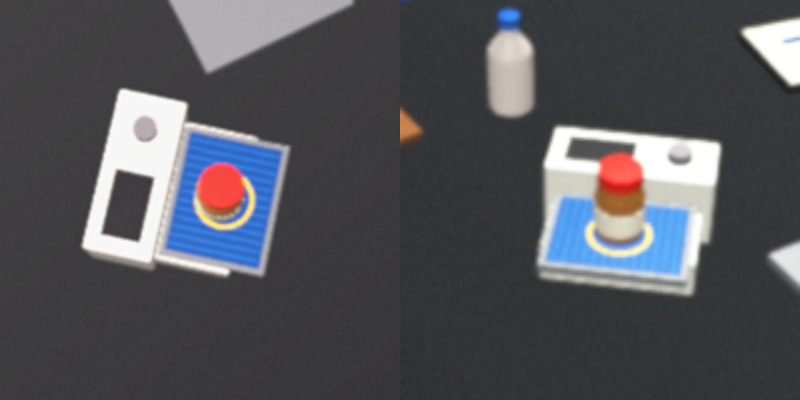

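The jar stands upright inside the yellow circle, about 6 mm from the plate's centre. The plate hasn't moved and the arm is clear, so I'm handing in.

```bash
python3 -c "
from rig import *
finish_job();print(sense()['time_s'])"
```

```text
the job is handed in; nothing more can be done
the job is handed in; nothing more can be done
```

The plate now lies on the deck rubber side up, with the jar standing on it inside the yellow circle, and I handed the job in. The last clock reading before that was about 38 s, and `finish_job()` gave no verdict.

**What I did:** I levered the plate to about 35° at the step on the lower finger and gripped its front edge. I lifted it and rolled it half a turn about the tool axis. Then I set its back edge down at the step and lowered it on the slowly opening finger. After that I gripped the jar from above, placed it and backed the arm away.

**Last checks:**

| Check | Measured |
|---|---|
| Plate top height | 60.2 mm |
| Plate centre, shaker frame | x = -62.4 mm, y = -0.1 mm |
| Gap to the step | about 2 mm |
| Plate squareness | within about 0.1° |
| Jar from plate centre | about 6 mm |
| Jar attitude (last pictures) | upright |

- **Push that didn't happen:** the short push of the plate towards the step stopped early on force noise. The later measurement showed the plate already home within tolerance, so I left it.
- **Bystanders:** the bottle looked unmoved in the last picture. I did not re-measure the bottle, beaker or tube rack at the end.

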